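# Unclamp the polished valve body and show its outlet to the inspection camera

## Robot

A 6-joint arm with a two-finger parallel gripper is mounted at the origin on the work surface. World frame = base frame: x ahead of the robot, y to its left, z up, the work surface at z = 0. Lengths are in m, angles in degrees, forces in N, time in s.
With the tool pointing down it reaches from about 0.275 to 0.975 m from the base axis. Payload 8.4 kg.
Tool frame: the origin (TCP) lies at the very end of the fingers, on their centre line; the grasp point (between the pads) lies 19 mm behind it; z points along the fingers, y is the direction in which the jaws open and shut (so a half turn about z gives the same grasp; the last joint's range is limited). The gripper opens to 92 mm and grips with 3 to 60 N. Pads are 20 mm wide; open, the fingers measure 128 mm over their backs; the gripper's body (75 mm by 189 mm) begins 69 mm behind the grasp point.
Start: joints at [75.837, 20.225, 93.587, -0, 66.188, -0.138], TCP at [0.151, 0.606, 0.215] pointing down, gripper open.
Joint ranges: [-150.9, 150.9], [-52.94, 120.26], [3.33, 152.33], [-74.26, 254.26], [0, 154.13], [-172.89, 172.89]. Speed limits (degrees/s): [127.2, 127.2, 159.86, 180, 180, 180].

## Interface

Orientations are given as [roll, pitch, yaw] about the fixed x, y, z axes, in that order (R = Rz(yaw) Ry(pitch) Rx(roll)).
In Python, from cell import * gives the robot as it stands. The module is installed in compiled form; this text tells all that it offers.
- The arm moves only by the tool drive_tool, never from a script. Its argument "moves" is a list of rows, each an object with "travel": the shift along the world's x, y, z in m, a list of three; "roll": the turn about the world's z in rad. A call has exactly 5 rows; each row shifts and turns the commanded pose from where the row before left it; what a row does not reach is not made up. A row lasts 1/12 s, in which the tool goes at most 41.7 mm and 7.16 degrees, less where a joint would pass 70% of its speed; a pose out of reach is approached as far as the arm can. A call is refused whole if a number of a shift passes 0.0417 or a number of a turn 0.125, either way. A call with a gripper value outside its range is refused whole. "gripper" is the closure, from 0 (fully open) to 1 (shut), set as the call begins (left out, the last holds). The fingers move at their own pace and stop on an object; the grip force is fixed at half the most. Time passes only in rows, so rows that do not move let the fingers close, or fill a call up. It gives the time, the measured TCP pose, the force and the opening at its end, in the units of the state.
- get_obs(): the state, without advancing time (a new reading comes with each control period).
- read_camera(name): name is "scene" or "top"; returns a dict with "image" (420x560x3 uint8, red, green, blue), "range_z" (420x560 float32, m along the optical axis (not along the pixel's ray), 0 where there is no reading), "fx", "fy", "cx", "cy" (pixels), "D" ([k1, k2, p1, p2, k3] as OpenCV has them; the pictures are not rectified), "rvec" (rotation vector, rad) and "tvec" (3), from world to camera coordinates, as OpenCV has them. Camera axes: x right, y down, z forward; pixel columns grow to the right and rows downward; lengths in m; the calibration is good to about 2 mm. A picture is of the moment at which its call begins.
- finish_job(): hands the job in, once; it reports no verdict.
Trained networks look in a picture, given as the dict that the camera call returned (one of the last four; its "shot" number tells which), for a name from the list of things; names that differ only in an ending like _2 or _b are one class to them, and where a whole thing is asked for, a point or a joint stands for the part that bears it (a point fixed in the world has none). Each returns a list of dicts, best first, with "p" (0 to 1); they miss things now and then, are a little off and sometimes report something else, mostly with a low value. They report only what shows in the picture. A call takes as long as a camera call. They do not tell look-alikes from the thing itself.
- silhouettes(thing, picture): "pixels" (420x560 bool, what is visible of it).
- tip_of(thing, picture): "position" ([x, y, z] in m, in the coordinates of the camera as it stood for that picture, good to about 4 mm: a listed point, or the origin of a listed thing).
The state is a dict: "time": time; "joint_pos": joint angles; "qvel": joint speeds; "effort": joint torques, N m; "tcp_pos": TCP position; "eef_rot": TCP orientation; "force": force on the tool from outside, world axes, zero at the start; "wrist_torque": the same for the moment, N m; "grip_width": opening from 0.0 (shut) to 1.0 (fully open).
Only numpy, scipy, OpenCV 4.12 (cv2) and the standard library are available. Lean on these libraries where they do the work, as an engineer would, in place of code of your own. Each camera call takes 0.05 s, during which the arm holds its last target.

## Task

Swing the cam lever of the bench clamp all the way open, lift the polished valve body out of the clamp and show it to the inspection camera: hold it in the air right way up in the camera's picture, its outlet facing squarely into the lens with the mouth on the lens axis 120 mm in front of the glass. Finish like that, holding it still in the gripper with nothing else carrying it, and do not touch the camera or its stand or disturb the other things on the bench.

Things in the scene. Friction and masses are not known exactly. Their poses are not given: they have to be found in the camera images.
- clamp: cam clamp bolted to the bench (fixed): dark steel base plate 100 mm (its x) by 185 mm (its y, -120 to +65 mm), 16 mm thick; aluminium fixed jaw on the +y side, aluminium sliding jaw on the -y side, both 42 mm high above the bench. Origin on the bench under the middle of the jaws' gap; z up
- jaw (a joint): opening of the sliding jaw, m: 0 = clamping the flange's two y sides, with a steel lip that overhangs the flange by 3 mm; a spring makes it follow the cam back towards the clamp's -y, 0.006 at lever 1.57 rad, 0.0075 at lever 1.83 rad
- cam_lever (a joint): angle of the cam lever about the vertical pivot, rad. 0 = locked: lever points along the clamp's -x. Grows counter-clockwise seen from above, to 1.83 at its end stop = fully open: lever points along the clamp's -y and 15 degrees on. Stays where it is left; needs about 3 N at the knob
- lever_pivot (a point): on the lever's pivot axis (clamp frame x 0, y -80 mm), 47 mm above the bench. Lever bar 11 mm thick leaves the pivot at this height and rises to 56 mm at the knob; under it there is only the bench beyond 50 mm from the pivot at lever 0
- lever_knob (a point): centre of the red ball knob, 24 mm diameter, at the lever's end, 112 mm from the pivot axis and 56 mm above the bench
- valve: polished bright steel valve body, 0.36-0.57 kg, clamped with its axes parallel to the clamp's, underside 16 mm above the bench. Origin: centre of underside; z up, x to its side outlet. Flange 56x56x10 mm; barrel 36 mm dia. up to z 72; wrench block on top, z 72-98 mm, 30 mm along x, 26 mm along y (grip it across y from above); outlet 31 mm dia., axis at z 40
- valve_outlet (a point): centre of the outlet's mouth: valve frame x 45, y 0, z 40 mm
- valve_top (a point): centre of the valve's top face: valve frame x 0, y 0, z 98 mm
- stand: stand of the inspection camera (fixed): black foot 140 x 160 x 14 mm, steel column 20 mm diameter and 386 mm high, 100 mm behind the origin. Origin on the bench in the middle of the foot's front edge; x to the rear
- inspect_cam: the inspection camera on the stand, looking down at an angle (14 to 29 degrees) towards the robot's side. Origin: centre of the lens's front glass. The lens looks along its -x axis; y sideways, z up in its picture. Light ring 68 mm diameter around the lens, dark housing 42 mm square reaching 98 mm back. A valve rightly presented has its x, y, z axes parallel to these and pointing the same way
- focus (a point): the point on the lens axis 120 mm in front of the glass (camera frame x -120 mm), where the centre of the outlet's mouth belongs; nothing is there to see
- raw_a: bystander: unpolished dark valve body of the same shape, standing; origin centre of underside
- raw_b: bystander: unpolished dark valve body of the same shape, standing; origin centre of underside
- bottle: bystander: white bottle, 66 mm diameter, 190 mm high; origin centre of underside
- jar: bystander: amber jar with steel lid, 68 mm diameter, 75 mm high; origin centre of underside
- brush: bystander: hand brush with wooden handle, lying; about 200 mm long
- gauge: bystander: plug gauge, 20 mm thick and 127 mm long, lying along its x
- beaker: bystander: open steel beaker, 72 mm diameter, 85 mm high; origin centre of underside
Things that resemble listed ones, but are neither listed nor needed, are in the scene too. Leave any purple or yellow look-alike of the valve alone.

How it is judged:
By the outcome, as a careful person would: the job done as asked, in the order asked, and still so for the second after the job is handed in, while the arm keeps its last pose, push and grip.
It also fails if it takes over 64 s, if anything falls off the work surface, if the arm or the gripper's body presses on something with over 40 N, if the wrist force passes 120 N, or if a joint passes its speed limit or range.

## Working session

There is one attempt and no reset: what is moved stays moved. The work goes in short steps, Python scripts to look and compute and a tool call to move; the robot and the scene stay as the last step left them, time stands still between calls to the robot, and variables do not carry over. Pictures are saved under pics/ and viewed, and the job is handed in when it is done.

Besides the shell and the picture viewer there is one more tool, called after "Request:" as name([rows], argument=value, ...), one row to a line, values as JSON. drive_tool: Moves the arm, as the interface text tells. Its arguments: {"type":"object","properties":{"moves":{"type":"array"},"gripper":{"type":"number"}},"required":["moves"]}

```bash
ls; mkdir -p pics
cat > h.py <<'E'
from cell import *
import numpy as np, cv2
def RT(p):
    return cv2.Rodrigues(np.array(p["rvec"],float))[0], np.array(p["tvec"],float).reshape(3)
def c2w(p,x):
    R,t=RT(p); return R.T@(np.asarray(x,float)-t)
def K(p): return np.array([[p["fx"],0,p["cx"]],[0,p["fy"],p["cy"]],[0,0,1.]])
def proj(p,X):
    return cv2.projectPoints(np.asarray(X,float).reshape(-1,3),np.array(p["rvec"],float),np.array(p["tvec"],float),K(p),np.array(p["D"],float))[0].reshape(-1,2)
def cloud(p):
    h,w=p["range_z"].shape
    u,v=np.meshgrid(np.arange(w),np.arange(h))
    n=cv2.undistortPoints(np.stack([u,v],-1).reshape(-1,1,2).astype(np.float64),K(p),np.array(p["D"],float)).reshape(h,w,2)
    z=p["range_z"].astype(float)
    X=np.stack([n[...,0]*z,n[...,1]*z,z],-1)
    R,t=RT(p)
    return (X-t)@R
def save(p,name,crop=None,s=1):
    im=p["image"][...,::-1]
    if crop: im=im[crop[1]:crop[3],crop[0]:crop[2]]
    if s!=1: im=cv2.resize(im,None,fx=s,fy=s,interpolation=cv2.INTER_CUBIC)
    cv2.imwrite("pics/"+name,im)
E
python3 - <<'E'
from h import *
import pickle
for n in ("scene","top"):
    p=read_camera(n); save(p,n+"1.png"); pickle.dump(p,open(n+"1.pkl","wb"))
    print(n,p["fx"],p["cx"],p["cy"],p["D"],c2w(p,[0,0,0]),p["shot"])
    for t in ["clamp","lever_pivot","lever_knob","valve","valve_outlet","valve_top","stand","inspect_cam","raw_a","bottle","jar","brush","gauge","beaker"]:
        try:
            for d in tip_of(t,p)[:4]:
                w=c2w(p,d["position"]); print(t,round(d["p"],2),w.round(4),proj(p,w)[0].round(0))
        except Exception as e: print(t,e)
print(get_obs())
E
```

```text
pics
scene 431.36473176993087 277.7147828740179 213.80127100668886 [-0.05777252  0.          0.          0.          0.        ] [0.93358687 0.58911544 1.10570548] 1
clamp 0.79 [ 0.6056  0.0835 -0.0009] [278. 283.]
lever_pivot 0.73 [0.5876 0.0046 0.0496] [269. 251.]
lever_pivot 0.38 [ 0.4395  0.4039 -0.0007] [395. 345.]
lever_knob 0.7 [0.4726 0.0281 0.0558] [307. 239.]
valve 0.81 [ 0.5548  0.2546 -0.0009] [327. 322.]
valve 0.59 [ 0.4447  0.1538 -0.0017] [338. 276.]
valve 0.55 [ 0.6069  0.0818 -0.0026] [278. 283.]
valve_outlet 0.78 [0.6454 0.073  0.057 ] [264. 277.]
valve_outlet 0.67 [0.5606 0.2099 0.0395] [317. 304.]
valve_outlet 0.58 [0.4179 0.1185 0.0374] [339. 256.]
valve_outlet 0.31 [ 0.6009  0.4423 -0.0056] [356. 391.]
valve_top 0.9 [0.445  0.1505 0.0978] [341. 257.]
valve_top 0.85 [0.6045 0.0843 0.1146] [279. 262.]
valve_top 0.66 [0.5521 0.2543 0.0987] [332. 305.]
stand 0.62 [ 0.7293 -0.2372  0.0038] [192. 224.]
stand 0.45 [ 0.393   0.3174 -0.0044] [387. 312.]
inspect_cam 0.58 [ 0.7182 -0.2305  0.2843] [181. 161.]
raw_a 0.92 [7.491e-01 9.820e-02 2.000e-04] [237. 311.]
raw_a 0.6
[... 1754 characters left out ...]
 0.66 [ 0.5975 -0.4498 -0.0008] [434. 213.]
{'time': 1.5, 'joint_pos': array([ 7.58356704e+01,  2.02267310e+01,  9.35868014e+01,  7.00003006e-04,
        6.61885213e+01, -1.37310334e-01]), 'qvel': array([ 0.06765832, -0.06359519,  0.05952458, -0.08411776,  0.06004169,
       -0.0187081 ]), 'effort': array([-8.35370633e-05, -5.93754458e+01, -3.34566987e+01,  6.97630690e-02,
        1.59488077e-02, -3.96913026e-05]), 'tcp_pos': array([0.15148088, 0.60636395, 0.21456949]), 'eef_rot': array([-1.79997948e+02, -6.45327491e-04,  1.65972698e+02]), 'force': array([-1.23556015,  0.91294588, -0.98533554]), 'wrist_torque': array([-0.04123937,  0.03267512, -0.00253065]), 'grip_width': 0.9984643974852551}
```

View pics/scene1.png

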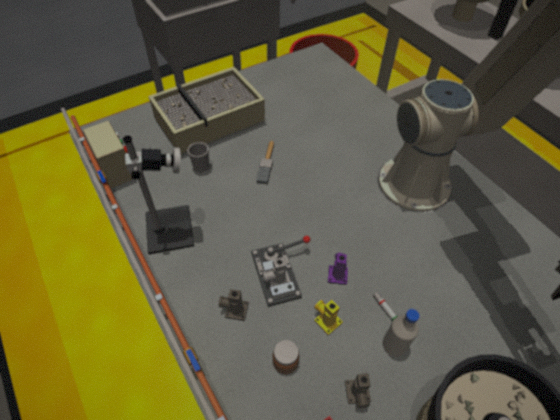

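View pics/top1.png

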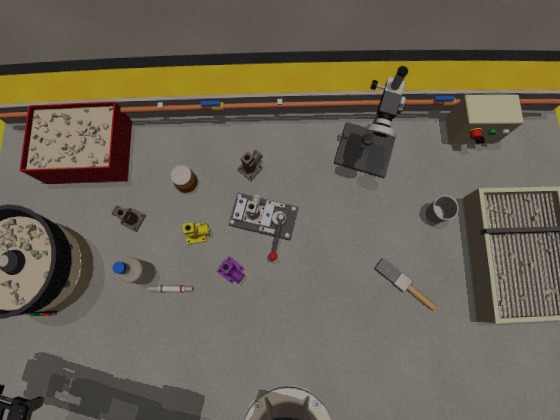

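Run:
```python
from h import *
import pickle
P={n:pickle.load(open(n+"1.pkl","rb")) for n in ("scene","top")}
a=cv2.resize(P["scene"]["image"][225:335,220:370,::-1],None,fx=4,fy=4,interpolation=cv2.INTER_CUBIC)
cv2.imwrite("pics/cropA.png",a)
b=cv2.resize(P["top"]["image"][50:185,310:460,::-1],None,fx=4,fy=4,interpolation=cv2.INTER_CUBIC)
c=cv2.resize(P["scene"]["image"][125:260,110:220,::-1],None,fx=4,fy=4,interpolation=cv2.INTER_CUBIC)
cv2.imwrite("pics/cropB.png",b);cv2.imwrite("pics/cropC.png",c)
for n,p in P.items():
    C=cloud(p); r=p["range_z"]
    m=(r>0)&(C[...,2]>0.03)&(C[...,2]<0.5)&(C[...,0]>.6)&(C[...,0]<1.0)&(C[...,1]<-.13)&(C[...,1]>-.36)
    Q=C[m]; print(n,len(Q))
    for z in np.arange(0.04,0.46,0.02):
        s=Q[(Q[:,2]>z)&(Q[:,2]<z+.02)]
        if len(s): print(round(z,2),len(s),s.mean(0).round(3),s.min(0).round(3),s.max(0).round(3))
```

```text
scene 2374
0.04 27 [ 0.827 -0.259  0.05 ] [ 0.818 -0.265  0.04 ] [ 0.837 -0.253  0.06 ]
0.06 35 [ 0.839 -0.269  0.071] [ 0.817 -0.348  0.061] [ 0.926 -0.254  0.08 ]
0.08 400 [ 0.908 -0.242  0.092] [ 0.817 -0.36   0.08 ] [ 0.927 -0.13   0.1  ]
0.1 303 [ 0.924 -0.243  0.11 ] [ 0.818 -0.359  0.1  ] [ 0.941 -0.13   0.12 ]
0.12 32 [ 0.828 -0.26   0.13 ] [ 0.818 -0.268  0.12 ] [ 0.837 -0.255  0.14 ]
0.14 35 [ 0.828 -0.259  0.151] [ 0.818 -0.267  0.141] [ 0.837 -0.255  0.16 ]
0.16 34 [ 0.828 -0.26   0.171] [ 0.817 -0.265  0.16 ] [ 0.837 -0.255  0.18 ]
0.18 37 [ 0.828 -0.261  0.189] [ 0.817 -0.267  0.18 ] [ 0.837 -0.255  0.2  ]
0.2 40 [ 0.828 -0.26   0.21 ] [ 0.818 -0.271  0.201] [ 0.837 -0.255  0.22 ]
0.22 39 [ 0.828 -0.26   0.231] [ 0.818 -0.267  0.221] [ 0.838 -0.254  0.24 ]
0.24 33 [ 0.829 -0.259  0.25 ] [ 0.818 -0.269  0.24 ] [ 0.838 -0.253  0.26 ]
0.26 30 [ 0.792 -0.242  0.271] [ 0.737 -0.262  0.261] [ 0.829 -0.205  0.279]
0.28 142 [ 0.778 -0.226  0.294] [ 0.729 -0.264  0.281] [ 0.854 -0.199  0.3  ]
0.3 482 [ 0.788 -0.231  0.311] [ 0.712 -0.29   0.3  ] [ 0.855 -0.199  0.32 ]
0.32 493 [
[... 837 characters left out ...]
  0.179]
0.18 3 [ 0.824 -0.253  0.186] [ 0.823 -0.255  0.184] [ 0.826 -0.252  0.19 ]
0.24 2 [ 0.733 -0.233  0.258] [ 0.732 -0.238  0.258] [ 0.734 -0.228  0.258]
0.26 27 [ 0.73  -0.229  0.271] [ 0.722 -0.25   0.262] [ 0.738 -0.204  0.28 ]
0.28 74 [ 0.739 -0.227  0.292] [ 0.713 -0.263  0.28 ] [ 0.831 -0.199  0.3  ]
0.3 460 [ 0.764 -0.235  0.312] [ 0.711 -0.285  0.3  ] [ 0.85  -0.198  0.32 ]
0.32 738 [ 0.787 -0.25   0.327] [ 0.714 -0.288  0.32 ] [ 0.852 -0.209  0.34 ]
0.34 49 [ 0.821 -0.261  0.35 ] [ 0.816 -0.272  0.34 ] [ 0.832 -0.255  0.36 ]
0.36 48 [ 0.822 -0.261  0.369] [ 0.818 -0.27   0.36 ] [ 0.831 -0.255  0.38 ]
0.38 98 [ 0.826 -0.263  0.39 ] [ 0.817 -0.274  0.38 ] [ 0.839 -0.252  0.395]
```

View pics/cropA.png

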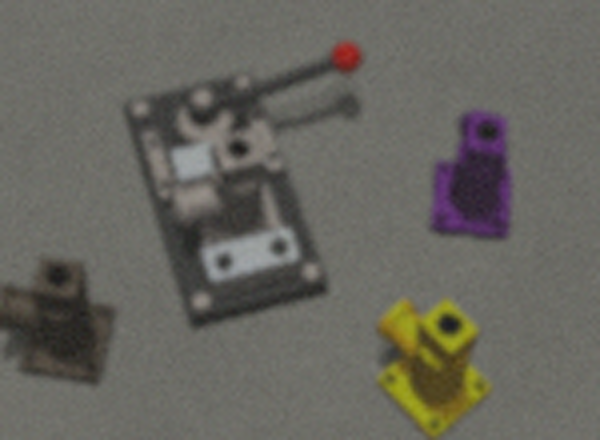

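View pics/cropB.png

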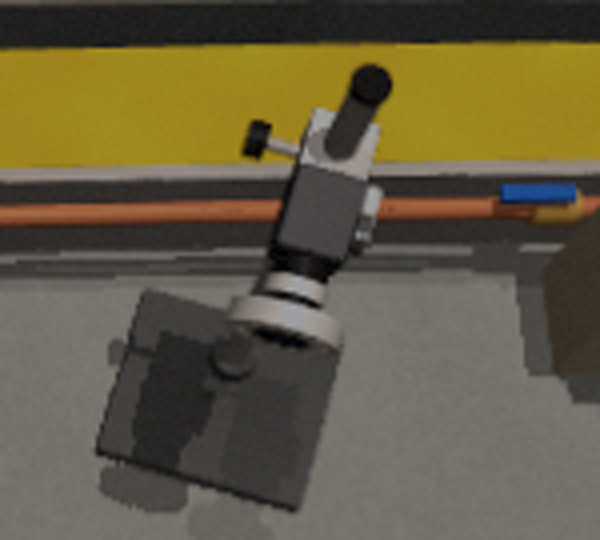

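View pics/cropC.png

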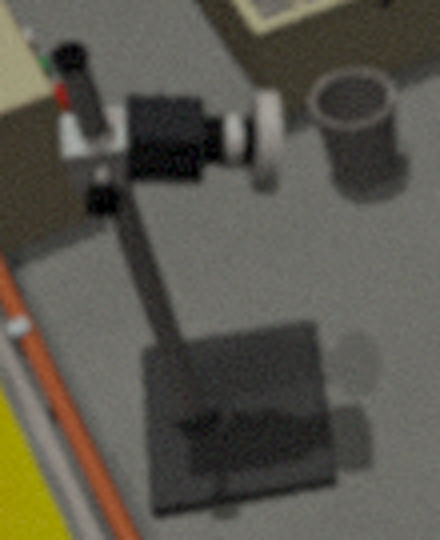

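Run:
```python
from h import *
import pickle
from scipy.optimize import least_squares
P={n:pickle.load(open(n+"1.pkl","rb")) for n in ("scene","top")}
def ransac(Q,th=.0015,n=400,rng=np.random.default_rng(0)):
    best=None
    for _ in range(n):
        a,b,c=Q[rng.choice(len(Q),3,False)]; nn=np.cross(b-a,c-a); l=np.linalg.norm(nn)
        if l<1e-7: continue
        nn/=l; m=abs((Q-a)@nn)<th
        if best is None or m.sum()>best.sum(): best=m
    c=Q[best].mean(0); nn=np.linalg.svd(Q[best]-c)[2][2]; nn*=np.sign(nn[np.argmax(abs(nn))])
    return best,c,nn
for n,p in P.items():
    C=cloud(p); r=p["range_z"]; I=p["image"].astype(int)
    m=(r>0)&(C[...,2]>0.25)&(C[...,2]<0.345)&(C[...,0]>.69)&(C[...,0]<.815)&(C[...,1]<-.17)&(C[...,1]>-.32)
    Q=C[m]; print(n,"cam pts",len(Q))
    rest=Q
    for k in range(3):
        if len(rest)<40: break
        b,c,nn=ransac(rest); print(" plane",b.sum(),c.round(4),nn.round(3),"tilt from x: yaw",np.degrees(np.arctan2(nn[1],nn[0])).round(1),"slope(x/z)",np.degrees(np.arctan2(np.hypot(nn[0],nn[1]),nn[2])).round(1)); rest=rest[~b]
    # foot
    for nm,zr,box in (("foot",(.009,.02),(.66,.95,-.4,-.08)),("plate",(.010,.022),(.5,.72,-.1,.2))):
        m=(r>0)&(C[...,2]>zr[0])&(C[...,2]<zr[1])&(C[...,0]>box[0])&(C[...,0]<box[1])&(C[...,1]>box[2])&(C[...,1]<box[3])
        if nm=="foot": m&=I.sum(2)<300
        q=C[m][:,:2].astype(np.float32)
        k=cv2.morphologyEx
        print(nm,len(q),cv2.minAreaRect(q*1000), "zmed",np.median(C[m][:,2]))
        print(cv2.boxPoints(cv2.minAreaRect(q*1000)).round(0).tolist())
    red=(I[...,0]>120)&(I[...,1]<70)&(I[...,2]<70)&(r>0)&(abs(C[...,0]-.475)<.04)&(abs(C[...,1]-.03)<.05)
    print("knob surf",C[red].mean(0),red.sum())
    for nm in ("jawtop",):
        m=(r>0)&(abs(C[...,2]-.042)<.003)&(abs(C[...,0]-.6)<.1)&(abs(C[...,1]-.08)<.1)
        print("42mm pts",m.sum(),C[m].mean(0))
    m=(r>0)&(abs(C[...,2]-.114)<.006)&(abs(C[...,0]-.6)<.05)&(abs(C[...,1]-.08)<.05)
    print("top pts",m.sum(),C[m].mean(0),C[m].min(0),C[m].max(0))
    if m.sum()>10: print(cv2.minAreaRect((C[m][:,:2]*1000).astype(np.float32)))
```

```text
scene cam pts 784
 plane 178 [ 0.7756 -0.245   0.3235] [-0.291  0.145  0.945] tilt from x: yaw 153.5 slope(x/z) 19.0
 plane 143 [ 0.7819 -0.2303  0.309 ] [ 0.273  0.961 -0.05 ] tilt from x: yaw 74.1 slope(x/z) 92.9
 plane 79 [ 0.7697 -0.2461  0.3256] [-0.058 -0.054  0.997] tilt from x: yaw -136.7 slope(x/z) 4.6
foot 1643 ((800.003662109375, -256.665283203125), (164.11692810058594, 138.91529846191406), 71.17396545410156) zmed 0.014202803742720909
[[708.0, -312.0], [839.0, -357.0], [892.0, -201.0], [761.0, -157.0]]
plate 769 ((627.08544921875, 47.51488494873047), (188.69680786132812, 158.93841552734375), 75.0220947265625) zmed 0.016069293251141724
[[526.0, -23.0], [679.0, -64.0], [728.0, 118.0], [575.0, 159.0]]
knob surf [0.4768051  0.03078147 0.06624862] 25
42mm pts 293 [0.61132015 0.0812335  0.04173329]
top pts 106 [0.60458373 0.08325211 0.11379712] [0.58736184 0.06666733 0.10804614] [0.62145497 0.098478   0.11794803]
((604.08203125, 82.56214141845703), (26.602088928222656, 29.14385414123535), 73.99122619628906)
top cam pts 1044
 plane 306 [ 0.7724 -0.2451  0.3241] [-0.322  0.115  0.
[... 257 characters left out ...]
.43505859375, -239.2814483642578), (315.8295593261719, 222.0024871826172), 89.51034545898438) zmed 0.013620611116450142
[[710.0, -396.0], [932.0, -398.0], [935.0, -82.0], [713.0, -80.0]]
plate 886 ((627.027099609375, 51.49840545654297), (185.5561065673828, 157.77877807617188), 74.97320556640625) zmed 0.01647197162889963
[[527.0, -18.0], [679.0, -59.0], [727.0, 121.0], [575.0, 162.0]]
knob surf [0.47540311 0.03161464 0.06605099] 44
42mm pts 396 [0.60328814 0.07392675 0.04204592]
top pts 110 [0.60339488 0.08560943 0.11403874] [0.58789027 0.07141951 0.10871351] [0.62087284 0.10143683 0.11846988]
((603.9888305664062, 85.44486236572266), (26.28980827331543, 29.868131637573242), 74.51231384277344)
```

```bash
cat > fit.py <<'E'
from h import *
import pickle
from scipy.optimize import least_squares
P={n:pickle.load(open(n+"1.pkl","rb")) for n in ("scene","top")}
# plate component
for n,p in P.items():
    C=cloud(p); r=p["range_z"]
    m=(r>0)&(C[...,2]>.011)&(C[...,2]<.12)&(abs(C[...,0]-.6)<.15)&(abs(C[...,1]-.05)<.15)
    k,l=cv2.connectedComponents(m.astype(np.uint8))
    lab=np.argmax([(l==i).sum() if i else 0 for i in range(k)])
    mm=(l==lab)&(C[...,2]<.024)
    q=(C[mm][:,:2]*1000).astype(np.float32); R=cv2.minAreaRect(q); print(n,mm.sum(),R)
    q8=[]
def Rm(yaw,t):
    cy,sy,ct,st=np.cos(yaw),np.sin(yaw),np.cos(t),np.sin(t)
    return np.array([[cy*ct,-sy,-cy*st],[sy*ct,cy,-sy*st],[st,0,ct]])
def pts(p):
    C=cloud(p); r=p["range_z"]
    m=(r>0)&(C[...,2]>0.24)&(C[...,2]<0.36)&(C[...,0]>.69)&(C[...,0]<.80)&(C[...,1]<-.17)&(C[...,1]>-.32)
    return C[m]
x0=np.r_[.7205,-.231,.287,np.radians(-18.8),np.radians(20)]
for n,p in P.items():
    Q=pts(p); L=(Q-x0[:3])@Rm(*x0[3:])
    for a in np.arange(-.012,.08,.006):
        s=L[(L[:,0]>a)&(L[:,0]<a+.006)]
        if len(s): print(n,a.round(3),len(s),"y",s[:,1].min().round(3),s[:,1].max().round(3),"z",s[:,2].max().round(3),"r",np.percentile(np.hypot(s[:,1],s[:,2]),[50,95]).round(3))
E
python3 fit.py
```

```text
scene 800 ((599.1336059570312, 55.08855438232422), (188.67828369140625, 101.43073272705078), 74.86884307861328)
top 926 ((599.6629638671875, 58.84477233886719), (185.57301330566406, 101.04509735107422), 75.0060043334961)
scene 0.0 5 y 0.03 0.032 z 0.012 r [0.032 0.034]
scene 0.006 52 y -0.016 0.036 z 0.036 r [0.035 0.038]
scene 0.012 75 y -0.019 0.034 z 0.037 r [0.034 0.038]
scene 0.018 66 y -0.028 0.034 z 0.034 r [0.024 0.037]
scene 0.024 30 y -0.002 0.022 z 0.017 r [0.018 0.021]
scene 0.03 30 y -0.006 0.022 z 0.02 r [0.02  0.022]
scene 0.036 34 y -0.008 0.02 z 0.018 r [0.017 0.021]
scene 0.042 32 y -0.01 0.019 z 0.016 r [0.017 0.019]
scene 0.048 30 y -0.009 0.023 z 0.018 r [0.019 0.028]
scene 0.054 52 y -0.021 0.027 z 0.019 r [0.024 0.03 ]
scene 0.06 56 y -0.018 0.026 z 0.019 r [0.023 0.028]
scene 0.066 51 y -0.02 0.026 z 0.02 r [0.024 0.03 ]
scene 0.072 49 y -0.02 0.026 z 0.019 r [0.022 0.028]
scene 0.078 39 y -0.018 0.024 z 0.019 r [0.021 0.026]
top 0.0 107 y -0.028 0.035 z 0.024 r [0.021 0.033]
top 0.006 90 y -0.03 0.036 z 0.037 r [0.035 0.038]
top 0.012 79 y -0.03 0.036 z 0.038 r [0.035 0.038]
top 0.018 40 y -0.026 0.034 z 0.038 r [0.035 0.038]
top 0.024 42 y -0.013 0.022 z 0.02 r [0.018 0.022]
top 0.03 44 y -0.012 0.022 z 0.02 r [0.019 0.023]
top 0.036 35 y -0.013 0.021 z 0.018 r [0.018 0.021]
top 0.042 38 y -0.011 0.021 z 0.017 r [0.016 0.021]
top 0.048 66 y -0.015 0.025 z 0.019 r [0.018 0.028]
top 0.054 51 y -0.017 0.025 z 0.022 r [0.022 0.028]
top 0.06 58 y -0.026 0.025 z 0.022 r [0.021 0.029]
top 0.066 67 y -0.027 0.025 z 0.02 r [0.022 0.028]
top 0.072 63 y -0.026 0.025 z 0.022 r [0.022 0.029]
top 0.078 62 y -0.027 0.025 z 0.019 r [0.021 0.028]
```

```bash
cat >> fit.py <<'E'
print("----")
def sdf(L,ringx0,ringlen):
    # box housing
    def cyl(a,b,r):
        d=np.stack([np.maximum(a-L[:,0],L[:,0]-b),np.hypot(L[:,1],L[:,2])-r],1)
        return np.minimum(d.max(1),0)+np.linalg.norm(np.maximum(d,0),axis=1)
    d=np.stack([np.maximum(.05-L[:,0],L[:,0]-.098),abs(L[:,1])-.021,abs(L[:,2])-.021],1)
    box=np.minimum(d.max(1),0)+np.linalg.norm(np.maximum(d,0),axis=1)
    return np.minimum.reduce([box,cyl(ringx0,ringx0+ringlen,.034),cyl(0,.05,.018)])
allQ={n:pts(p) for n,p in P.items()}
for sel in (["scene"],["top"],["scene","top"]):
    Q=np.concatenate([allQ[s] for s in sel])
    Q=Q[Q[:,2]>.25]
    def f(x): 
        L=(Q-x[:3])@Rm(x[3],x[4]); return sdf(L,0.0 if len(x)<6 else x[5],.018)
    s=least_squares(f,x0,loss="soft_l1",f_scale=.0015)
    x=s.x; ax=Rm(x[3],x[4])[:,0]
    print(sel,x[:3].round(4),np.degrees(x[3:5]).round(2),"med res",np.median(abs(f(x))).round(4),"focus",(x[:3]-.12*ax).round(4))
E
python3 fit.py | sed -n '/----/,$p'
```

```text
----
['scene'] [ 0.7202 -0.2308  0.2888] [-17.53  14.86] med res 0.0011 focus [ 0.6096 -0.1959  0.258 ]
['top'] [ 0.7246 -0.2278  0.2898] [-21.54  15.23] med res 0.0011 focus [ 0.6169 -0.1853  0.2583]
['scene', 'top'] [ 0.7237 -0.2294  0.2892] [-19.93  15.39] med res 0.0013 focus [ 0.6149 -0.1899  0.2574]
```

```bash
cat > fit2.py <<'E'
from fit import *
print("=====")
x0=np.r_[.722,-.230,.288,np.radians(-18.8),np.radians(18)]
for n,p in P.items():
    C=cloud(p); r=p["range_z"]; I=p["image"].astype(int).sum(2)
    m=(r>0)&(C[...,2]>0.24)&(C[...,2]<0.37)&(C[...,0]>.69)&(C[...,0]<.84)&(C[...,1]<-.17)&(C[...,1]>-.32)
    Q=C[m]; L=(Q-x0[:3])@Rm(*x0[3:]); br=I[m]
    for a in np.arange(-.004,.12,.004):
        s=(L[:,0]>a)&(L[:,0]<a+.004)
        t=s&(abs(L[:,1])<.010)&(L[:,2]>0); u=s&(abs(L[:,2])<.010)&(L[:,1]>0)
        w=s&(abs(L[:,2])<.010)&(L[:,1]<0)
        f=lambda v:(len(v),np.median(v).round(4)) if len(v) else None
        print(n,a.round(3),"z",f(L[t,2]),"y+",f(L[u,1]),"y-",f(L[w,1]),"bright",np.median(br[s]) if s.any() else None)
E
python3 fit2.py | sed -n '/=====/,$p'
```

```text
=====
scene -0.004 z None y+ None y- None bright None
scene 0.0 z None y+ (2, np.float64(0.0304)) y- None bright 260.0
scene 0.004 z (7, np.float64(0.0349)) y+ (7, np.float64(0.0314)) y- None bright 334.0
scene 0.008 z (7, np.float64(0.0347)) y+ (7, np.float64(0.0311)) y- None bright 365.0
scene 0.012 z (10, np.float64(0.034)) y+ (9, np.float64(0.0321)) y- None bright 381.0
scene 0.016 z (18, np.float64(0.024)) y+ (16, np.float64(0.0192)) y- (2, np.float64(-0.0226)) bright 270.0
scene 0.02 z (6, np.float64(0.0155)) y+ (8, np.float64(0.0157)) y- None bright 81.0
scene 0.024 z (7, np.float64(0.0164)) y+ (9, np.float64(0.0164)) y- None bright 188.0
scene 0.028 z (7, np.float64(0.0161)) y+ (8, np.float64(0.0181)) y- None bright 334.0
scene 0.032 z (11, np.float64(0.017)) y+ (9, np.float64(0.0174)) y- None bright 369.0
scene 0.036 z (7, np.float64(0.0149)) y+ (11, np.float64(0.0154)) y- None bright 206.0
scene 0.04 z (7, np.float64(0.0156)) y+ (9, np.float64(0.015)) y- None bright 94.0
scene 0.044 z (11, np.float64(0.0132)) y+ (11, np.float64(0.015)) y- None bright 45.5
scene 0.048 z (4, 
[... 3859 characters left out ...]
np.float64(0.0176)) y+ (2, np.float64(0.0228)) y- (5, np.float64(-0.0272)) bright 212.0
top 0.096 z (13, np.float64(0.0168)) y+ None y- (7, np.float64(-0.0247)) bright 217.0
top 0.1 z (8, np.float64(0.0077)) y+ (18, np.float64(0.0209)) y- (9, np.float64(-0.0096)) bright 344.5
top 0.104 z (15, np.float64(0.0064)) y+ (30, np.float64(0.0194)) y- (14, np.float64(-0.0097)) bright 343.0
top 0.108 z (25, np.float64(0.008)) y+ (29, np.float64(0.0201)) y- (13, np.float64(-0.0099)) bright 251.0
top 0.112 z (27, np.float64(0.0183)) y+ (19, np.float64(0.0194)) y- (7, np.float64(-0.0116)) bright 288.5
top 0.116 z (25, np.float64(0.0323)) y+ (9, np.float64(0.0154)) y- (7, np.float64(-0.0133)) bright 137.5
```

Request:
drive_tool([
  {"travel": [0.017,-0.029,0],"roll": -0.12},
  {"travel": [0.017,-0.029,0],"roll": -0.12},
  {"travel": [0.017,-0.029,0],"roll": -0.12},
  {"travel": [0.017,-0.029,0],"roll": -0.12},
  {"travel": [0.017,-0.029,0],"roll": -0.12},
], gripper=0)

```text
time: 1.92
tcp_pos: [0.2369, 0.46, 0.2146]
eef_rot: [180.0, 0.0, 131.3]
force: [-0.1, -0.6, 0.1]
grip_width: 1.0
```

Request:
drive_tool([
  {"travel": [0.017,-0.029,0],"roll": -0.122},
  {"travel": [0.017,-0.029,0],"roll": -0.122},
  {"travel": [0.017,-0.029,0],"roll": -0.122},
  {"travel": [0.017,-0.029,0],"roll": -0.122},
  {"travel": [0.017,-0.029,0],"roll": -0.122},
])

```text
time: 2.33
tcp_pos: [0.322, 0.315, 0.2148]
eef_rot: [180.0, -0.0, 96.3]
force: [1.1, -0.4, 0.2]
grip_width: 1.001
```

Request:
drive_tool([
  {"travel": [0.017,-0.029,0],"roll": -0.122},
  {"travel": [0.017,-0.029,0],"roll": -0.122},
  {"travel": [0.017,-0.029,0],"roll": -0.122},
  {"travel": [0.017,-0.029,0],"roll": -0.122},
  {"travel": [0.017,-0.029,0],"roll": -0.122},
])

```text
time: 2.75
tcp_pos: [0.4071, 0.1699, 0.2149]
eef_rot: [180.0, -0.0, 61.4]
force: [1.0, 0.3, 0.5]
grip_width: 1.0
```

Request:
drive_tool([
  {"travel": [0.017,-0.029,0],"roll": -0.122},
  {"travel": [0.017,-0.029,0],"roll": -0.122},
  {"travel": [0.017,-0.029,0],"roll": -0.122},
  {"travel": [0.017,-0.029,0],"roll": -0.122},
  {"travel": [0.017,-0.029,0],"roll": -0.122},
])

```text
time: 3.17
tcp_pos: [0.4921, 0.0247, 0.2148]
eef_rot: [180.0, -0.0, 26.4]
force: [0.7, 0.5, 0.4]
grip_width: 1.004
```

Request:
drive_tool([
  {"travel": [0,0,0],"roll": -0.122},
  {"travel": [0,0,0],"roll": -0.122},
  {"travel": [0,0,0],"roll": -0.122},
  {"travel": [0,0,0],"roll": -0.122},
  {"travel": [0,0,0],"roll": -0.122},
])

```text
time: 3.58
tcp_pos: [0.4915, 0.0262, 0.2146]
eef_rot: [-180.0, -0.0, -8.6]
force: [-0.2, 0.3, 0.3]
grip_width: 1.001
```

Request:
drive_tool([
  {"travel": [0.006,0.004,-0.036],"roll": -0.11},
  {"travel": [0,0,-0.036],"roll": 0},
  {"travel": [0,0,-0.036],"roll": 0},
  {"travel": [0,0,-0.036],"roll": 0},
  {"travel": [0,0,-0.035],"roll": 0},
])

```text
time: 4.0
tcp_pos: [0.4976, 0.0304, 0.0343]
eef_rot: [-180.0, -0.1, -14.5]
force: [0.2, 1.0, -0.3]
grip_width: 1.0
```

Request:
drive_tool([
  {"travel": [0,0,0],"roll": 0},
  {"travel": [0,0,0],"roll": 0},
  {"travel": [0,0,0],"roll": 0},
  {"travel": [0,0,0],"roll": 0},
  {"travel": [0,0,0],"roll": 0},
], gripper=0.74)

```text
time: 4.42
tcp_pos: [0.4991, 0.0304, 0.0377]
eef_rot: [-179.9, -0.2, -14.5]
force: [0.0, 1.1, 0.3]
grip_width: 0.658
```

Run:
```python
from h import *
o=get_obs(); print(o["joint_pos"].round(1),o["force"].round(1))
p=read_camera("scene"); save(p,"s2.png",(220,180,370,300),4)
# arc waypoints
```

```text
[  3.3  23.6 116.6   0.   39.5 107.8] [0.  1.1 0.3]
```

View pics/s2.png

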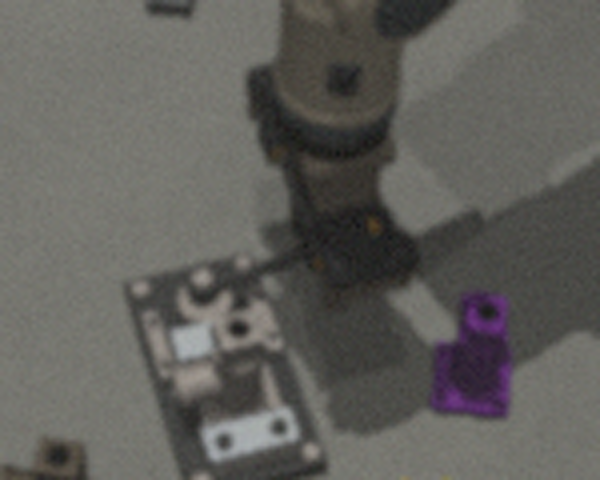

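Request:
drive_tool([
  {"travel": [0,0,0],"roll": 0},
  {"travel": [0,0,0],"roll": 0},
  {"travel": [0,0,0],"roll": 0},
  {"travel": [0,0,0],"roll": 0},
  {"travel": [0,0,0],"roll": 0},
])

```text
time: 4.88
tcp_pos: [0.4975, 0.0304, 0.0356]
eef_rot: [180.0, -0.0, -14.5]
force: [-0.2, -0.1, -0.3]
grip_width: 0.266
```

Run:
```python
import numpy as np
c=np.array([.583,.007]);r=.088
for k in range(0,20): 
    a=np.radians(164.9)+.12*k
    q=c+r*np.array([np.cos(a),np.sin(a)])
    q1=c+r*np.array([np.cos(a+.12),np.sin(a+.12)])
    print(k,q.round(4),(q1-q).round(4))
```

```text
0 [0.498  0.0299] [-0.0021 -0.0103]
1 [0.4959 0.0196] [-0.0009 -0.0105]
2 [0.495  0.0091] [ 0.0004 -0.0105]
3 [ 0.4954 -0.0015] [ 0.0016 -0.0104]
4 [ 0.4971 -0.0119] [ 0.0029 -0.0102]
5 [ 0.4999 -0.0221] [ 0.0041 -0.0097]
6 [ 0.504  -0.0318] [ 0.0052 -0.0092]
7 [ 0.5092 -0.041 ] [ 0.0063 -0.0085]
8 [ 0.5155 -0.0495] [ 0.0072 -0.0077]
9 [ 0.5227 -0.0571] [ 0.0081 -0.0068]
10 [ 0.5308 -0.0639] [ 0.0089 -0.0057]
11 [ 0.5397 -0.0696] [ 0.0095 -0.0046]
12 [ 0.5492 -0.0742] [ 0.01   -0.0035]
13 [ 0.5592 -0.0777] [ 0.0103 -0.0022]
14 [ 0.5695 -0.08  ] [ 0.0105 -0.001 ]
15 [ 0.58   -0.0809] [0.0106 0.0003]
16 [ 0.5905 -0.0807] [0.0104 0.0015]
17 [ 0.601  -0.0791] [0.0102 0.0028]
18 [ 0.6112 -0.0764] [0.0098 0.004 ]
19 [ 0.6209 -0.0724] [0.0092 0.0051]
```

Request:
drive_tool([
  {"travel": [-0.002,-0.0103,0],"roll": 0.12},
  {"travel": [-0.0009,-0.0105,0],"roll": 0.12},
  {"travel": [0.0004,-0.0105,0],"roll": 0.12},
  {"travel": [0.0016,-0.0104,0],"roll": 0.12},
  {"travel": [0.0029,-0.0102,0],"roll": 0.12},
])

```text
time: 5.3
tcp_pos: [0.4989, -0.0216, 0.0354]
eef_rot: [-179.9, 0.0, 20.2]
force: [-1.0, 3.8, 0.5]
grip_width: 0.259
```

Request:
drive_tool([
  {"travel": [0.0041,-0.0097,0],"roll": 0.12},
  {"travel": [0.0052,-0.0092,0],"roll": 0.12},
  {"travel": [0.0063,-0.0085,0],"roll": 0.12},
  {"travel": [0.0072,-0.0077,0],"roll": 0.12},
  {"travel": [0.0081,-0.0068,0],"roll": 0.12},
])

```text
time: 5.72
tcp_pos: [0.5286, -0.0637, 0.035]
eef_rot: [-179.8, 0.1, 54.6]
force: [-5.4, 0.8, 1.2]
grip_width: 0.263
```

Request:
drive_tool([
  {"travel": [0.0089,-0.0057,0],"roll": 0.12},
  {"travel": [0.0095,-0.0046,0],"roll": 0.12},
  {"travel": [0.01,-0.0035,0],"roll": 0.12},
  {"travel": [0.0103,-0.0022,0],"roll": 0.12},
  {"travel": [0.0105,-0.001,0],"roll": 0.12},
])

```text
time: 6.13
tcp_pos: [0.5782, -0.0809, 0.0349]
eef_rot: [-179.8, 0.0, 89.0]
force: [-3.2, -1.9, 0.9]
grip_width: 0.256
```

Request:
drive_tool([
  {"travel": [0.004,0.0001,0],"roll": 0.045},
  {"travel": [0.003,0.0002,0],"roll": 0.03},
  {"travel": [0.002,0.0003,0],"roll": 0.02},
  {"travel": [0.001,0,0],"roll": 0},
  {"travel": [0,0,0],"roll": 0},
])

```text
time: 6.55
tcp_pos: [0.589, -0.0799, 0.0352]
eef_rot: [-179.9, -0.0, 94.0]
force: [-1.8, -1.4, -1.4]
grip_width: 0.257
```

Request:
drive_tool([
  {"travel": [0.002,0.0003,0],"roll": 0.02},
  {"travel": [0.002,0.0003,0],"roll": 0.02},
  {"travel": [0.001,0.0002,0],"roll": 0.01},
  {"travel": [0,0,0],"roll": 0},
  {"travel": [0,0,0],"roll": 0},
])

```text
time: 6.97
tcp_pos: [0.5912, -0.0792, 0.0349]
eef_rot: [-179.6, -0.0, 97.0]
force: [-11.2, -4.2, 5.2]
grip_width: 0.262
```

Run:
```python
from h import *
o=get_obs(); print(o["force"].round(1),o["wrist_torque"].round(2))
for n in("scene","top"):
    p=read_camera(n); save(p,n[0]+"3.png",(200,160,370,300),4)
    C=cloud(p); I=p["image"].astype(int); r=p["range_z"]
    red=(I[...,0]>110)&(I[...,1]<70)&(I[...,2]<70)&(r>0)&(abs(C[...,0]-.58)<.08)&(abs(C[...,1]+.09)<.06)
    print(red.sum(),C[red].mean(0) if red.any() else None)
    for d in tip_of("lever_knob",p)[:2]: print(d["p"],c2w(p,d["position"]))
```

```text
[-11.2  -4.2   5.2] [-0.78  2.11 -0.08]
0 None
0.62 [ 0.5846369  -0.1081156   0.05596989]
0.57 [ 0.71955676 -0.23072362  0.28867058]
0 None
```

Request:
drive_tool([
  {"travel": [-0.006,0,0],"roll": 0},
  {"travel": [-0.001,0,0.02],"roll": 0},
  {"travel": [0,0.0,0.035],"roll": 0},
  {"travel": [0,0.005,0.038],"roll": -0.12},
  {"travel": [0,0.01,0.035],"roll": -0.12},
], gripper=0)

```text
time: 7.58
tcp_pos: [0.5883, -0.0642, 0.1657]
eef_rot: [179.9, -0.0, 82.9]
force: [2.0, 0.2, -0.2]
grip_width: 0.603
```

Request:
drive_tool([
  {"travel": [0,0.012,0],"roll": -0.122},
  {"travel": [0,0.012,0],"roll": -0.122},
  {"travel": [0,0.012,0],"roll": -0.122},
  {"travel": [0,0.012,0],"roll": -0.122},
  {"travel": [0,0.012,0],"roll": -0.122},
])

```text
time: 8.0
tcp_pos: [0.5885, -0.0031, 0.1643]
eef_rot: [179.9, -0.1, 47.9]
force: [0.5, 0.5, 0.6]
grip_width: 0.963
```

Run:
```python
from h import *
import pickle
for n in("scene","top"):
    p=read_camera(n); save(p,n[0]+"4.png",(200,160,370,300),4); pickle.dump(p,open(n+"4.pkl","wb"))
    C=cloud(p); I=p["image"].astype(int); r=p["range_z"]
    red=(I[...,0]>110)&(I[...,1]<70)&(I[...,2]<70)&(r>0)&(abs(C[...,0]-.58)<.08)&(abs(C[...,1]+.09)<.06)
    print(red.sum(),C[red].mean(0) if red.any() else None)
```

```text
10 [ 0.58144311 -0.10164889  0.06331495]
0 None
```

View pics/s4.png

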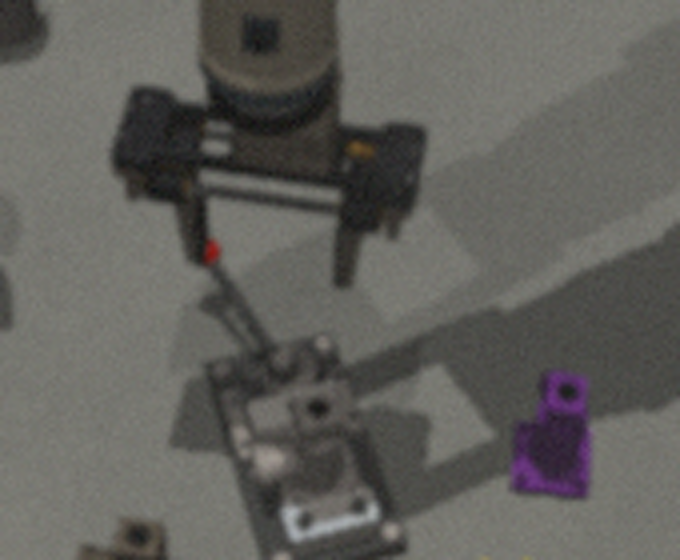

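Request:
drive_tool([
  {"travel": [0.003,0.018,0],"roll": -0.122},
  {"travel": [0.003,0.018,0],"roll": -0.122},
  {"travel": [0.003,0.018,0],"roll": -0.122},
  {"travel": [0.003,0.018,0],"roll": -0.122},
  {"travel": [0.004,0.015,0],"roll": -0.122},
])

```text
time: 8.52
tcp_pos: [0.6041, 0.0836, 0.1639]
eef_rot: [-180.0, -0.1, 13.3]
force: [0.0, 0.3, -0.1]
grip_width: 1.0
```

Request:
drive_tool([
  {"travel": [0,0,0],"roll": -0.122},
  {"travel": [0,0,0],"roll": -0.122},
  {"travel": [0,0,0],"roll": -0.122},
  {"travel": [0,0,0],"roll": -0.122},
  {"travel": [0,0,0],"roll": 0},
])

```text
time: 8.93
tcp_pos: [0.6041, 0.0826, 0.1638]
eef_rot: [-180.0, -0.1, -14.7]
force: [0.1, 0.4, -0.9]
grip_width: 0.999
```

Run:
```python
from h import *
o=get_obs(); print(o["tcp_pos"],o["eef_rot"],o["joint_pos"].round(1))
p=read_camera("scene"); save(p,"s5.png",(200,160,370,300),4)
for t in("valve_top",):
    for d in tip_of(t,p)[:4]: print(t,d["p"],c2w(p,d["position"]))
```

```text
[0.60410014 0.08262622 0.16381555] [-1.79970932e+02 -6.08267661e-02 -1.47236689e+01] [  7.6  21.8  98.3   0.   59.9 112.4]
valve_top 0.65 [0.60452524 0.08613058 0.11520379]
valve_top 0.57 [0.55261162 0.25454059 0.10243719]
valve_top 0.57 [0.44401263 0.15379319 0.09901942]
```

View pics/s5.png

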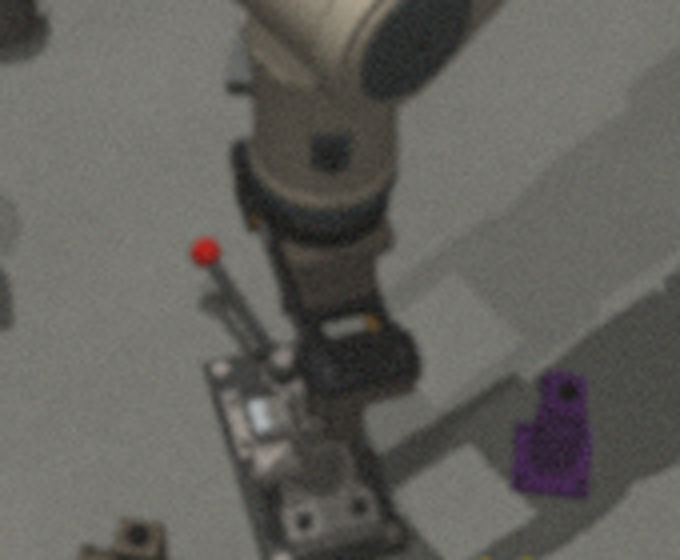

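Request:
drive_tool([
  {"travel": [0.0005,0.0015,-0.02],"roll": 0},
  {"travel": [0,0,-0.02],"roll": 0},
  {"travel": [0,0,-0.018],"roll": 0},
  {"travel": [0,0,-0.009],"roll": 0},
  {"travel": [0,0,-0.004],"roll": 0},
])

```text
time: 9.45
tcp_pos: [0.6033, 0.0842, 0.0912]
eef_rot: [180.0, 0.1, -14.5]
force: [-0.4, -0.6, 0.4]
grip_width: 1.005
```

Request:
drive_tool([
  {"travel": [0,0,0],"roll": 0},
  {"travel": [0,0,0],"roll": 0},
  {"travel": [0,0,0],"roll": 0},
  {"travel": [0,0,0],"roll": 0},
  {"travel": [0,0,0],"roll": 0},
], gripper=1)

```text
time: 9.87
tcp_pos: [0.6046, 0.0845, 0.0934]
eef_rot: [-180.0, -0.1, -14.7]
force: [0.2, 0.6, -0.7]
grip_width: 0.661
```

Request:
drive_tool([
  {"travel": [0,0,0],"roll": 0},
  {"travel": [0,0,0],"roll": 0},
  {"travel": [0,0,0],"roll": 0},
  {"travel": [0,0,0],"roll": 0},
  {"travel": [0,0,0],"roll": 0},
])

```text
time: 10.28
tcp_pos: [0.6041, 0.0844, 0.0926]
eef_rot: [180.0, -0.0, -14.7]
force: [-0.6, -3.0, 1.4]
grip_width: 0.296
```

Request:
drive_tool([
  {"travel": [0,0,0],"roll": 0},
  {"travel": [0,0,0],"roll": 0},
  {"travel": [0,0,0],"roll": 0},
  {"travel": [0,0,0],"roll": 0},
  {"travel": [0,0,0],"roll": 0},
])

```text
time: 10.7
tcp_pos: [0.6039, 0.0841, 0.0925]
eef_rot: [180.0, 0.0, -14.7]
force: [-1.1, -4.3, 1.3]
grip_width: 0.283
```

Request:
drive_tool([
  {"travel": [-0.0005,-0.0018,0],"roll": 0},
  {"travel": [-0.0005,-0.0018,0],"roll": 0},
  {"travel": [0,0,0.003],"roll": 0},
  {"travel": [0,0,0.005],"roll": 0},
  {"travel": [0,0,0.006],"roll": 0},
])

```text
time: 11.12
tcp_pos: [0.6026, 0.0809, 0.1065]
eef_rot: [180.0, 0.1, -14.7]
force: [0.7, 1.3, -3.7]
grip_width: 0.278
```

Request:
drive_tool([
  {"travel": [0,0,0.01],"roll": 0},
  {"travel": [0,0,0.012],"roll": 0},
  {"travel": [0,0,0.012],"roll": 0},
  {"travel": [0,0,0.012],"roll": 0},
  {"travel": [0,0,0.01],"roll": 0},
])

```text
time: 11.53
tcp_pos: [0.6036, 0.0809, 0.1647]
eef_rot: [-180.0, -0.1, -14.7]
force: [-0.2, -0.5, -4.4]
grip_width: 0.279
```

Run:
```python
from h import *
o=get_obs(); print(o["force"].round(1),o["wrist_torque"].round(2),o["grip_width"])
import pickle
for n in("scene","top"):
    p=read_camera(n); save(p,n[0]+"6.png",(180,140,350,280),4); pickle.dump(p,open(n+"6.pkl","wb"))
    for t in("valve_outlet","valve"):
        for d in tip_of(t,p)[:5]:
            w=c2w(p,d["position"]); print(n,t,d["p"],w.round(4),proj(p,w)[0].round())
```

```text
[-0.2 -0.5 -4.4] [ 0.04  0.11 -0.07] 0.2794933383945412
scene valve_outlet 0.6 [0.7464 0.095  0.0042] [237. 309.]
scene valve_outlet 0.59 [0.4136 0.1198 0.0377] [341. 256.]
scene valve_outlet 0.56 [0.5612 0.2114 0.0384] [317. 304.]
scene valve_outlet 0.55 [0.6425 0.0735 0.1311] [265. 263.]
scene valve 0.92 [0.5543 0.2561 0.0011] [328. 322.]
scene valve 0.9 [0.603  0.0787 0.0906] [278. 265.]
scene valve 0.7 [ 0.4462  0.1545 -0.0007] [337. 276.]
top valve 0.49 [ 0.5535  0.2545 -0.002 ] [197. 233.]
```

Request:
drive_tool([
  {"travel": [0.01,-0.008,0],"roll": 0},
  {"travel": [0.018,-0.0145,0],"roll": 0},
  {"travel": [0.018,-0.0145,0],"roll": 0},
  {"travel": [0.018,-0.0145,0],"roll": 0},
  {"travel": [0.0085,-0.006,0],"roll": 0},
])

```text
time: 12.25
tcp_pos: [0.6777, 0.0211, 0.1618]
eef_rot: [180.0, -0.0, -14.7]
force: [-0.6, 0.4, -4.6]
grip_width: 0.281
```

Request:
drive_tool([
  {"travel": [0,0,-0.01],"roll": 0},
  {"travel": [0,0,-0.02],"roll": 0},
  {"travel": [0,0,-0.022],"roll": 0},
  {"travel": [0,0,-0.018],"roll": 0},
  {"travel": [0,0,-0.01],"roll": 0},
])

```text
time: 12.67
tcp_pos: [0.6728, 0.0239, 0.079]
eef_rot: [179.9, 0.3, -14.7]
force: [-1.5, -0.6, -3.5]
grip_width: 0.278
```

Run:
```python
from h import *
o=get_obs(); print(o["tcp_pos"],o["force"].round(1),o["wrist_torque"].round(2),o["grip_width"])
p=read_camera("scene"); save(p,"s7.png",(180,180,330,300),4)
```

```text
[0.67276232 0.02389247 0.07897944] [-1.5 -0.6 -3.5] [0.   0.27 0.04] 0.2783263811675783
```

View pics/s7.png

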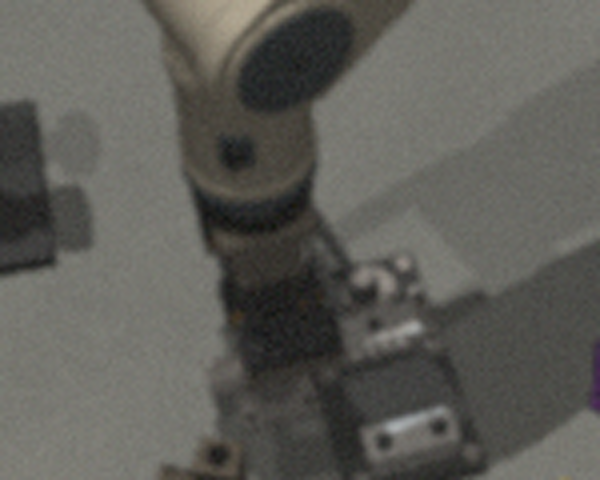

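Request:
drive_tool([
  {"travel": [0,0,0],"roll": 0},
  {"travel": [0,0,0],"roll": 0},
  {"travel": [-0.002,0.0005,0],"roll": 0},
  {"travel": [-0.002,0.0005,0],"roll": 0},
  {"travel": [0,0,0],"roll": 0},
])

```text
time: 13.13
tcp_pos: [0.6716, 0.0246, 0.0836]
eef_rot: [-180.0, -0.1, -14.7]
force: [-0.8, 0.1, -3.7]
grip_width: 0.279
```

Request:
drive_tool([
  {"travel": [-0.003,0.0008,0.0005],"roll": 0},
  {"travel": [-0.004,0.001,0.0005],"roll": 0},
  {"travel": [-0.004,0.001,0],"roll": 0},
  {"travel": [-0.003,0.0008,0],"roll": 0},
  {"travel": [0,0,0],"roll": 0},
])

```text
time: 13.55
tcp_pos: [0.6597, 0.0277, 0.0854]
eef_rot: [-179.9, -0.3, -14.7]
force: [4.7, -1.9, -1.3]
grip_width: 0.279
```

Run:
```python
from h import *
o=get_obs(); print(o["tcp_pos"],o["force"].round(1),o["wrist_torque"].round(2),o["grip_width"])
```

```text
[0.65968167 0.02767804 0.08539115] [ 4.7 -1.9 -1.3] [-0.55 -0.91 -0.11] 0.2785860444842921
```

Request:
drive_tool([
  {"travel": [-0.003,0.0008,0],"roll": 0},
  {"travel": [-0.003,0.0008,0],"roll": 0},
  {"travel": [-0.003,0.0008,0],"roll": 0},
  {"travel": [0,0,0],"roll": 0},
  {"travel": [0,0,0],"roll": 0},
])

```text
time: 13.97
tcp_pos: [0.6506, 0.0303, 0.0851]
eef_rot: [-179.9, -0.3, -14.7]
force: [4.7, -1.1, -1.7]
grip_width: 0.278
```

Request:
drive_tool([
  {"travel": [0.005,-0.0013,0.0],"roll": 0},
  {"travel": [0.012,-0.003,0.005],"roll": 0},
  {"travel": [0.0,0,0.02],"roll": 0},
  {"travel": [0,0,0.02],"roll": 0},
  {"travel": [0,0,0.01],"roll": 0},
])

```text
time: 14.38
tcp_pos: [0.666, 0.0261, 0.1403]
eef_rot: [-180.0, -0.0, -14.7]
force: [1.2, -0.1, -3.7]
grip_width: 0.279
```

Run:
```python
from h import *
import pickle
o=get_obs(); print(o["tcp_pos"],o["force"].round(1),o["wrist_torque"].round(2),o["grip_width"])
for n in("scene","top"):
    p=read_camera(n); save(p,n[0]+"8.png",(180,130,330,250),4); pickle.dump(p,open(n+"8.pkl","wb"))
    for t in("valve_outlet","valve","valve_top"):
        for d in tip_of(t,p)[:5]:
            w=c2w(p,d["position"])
            if np.linalg.norm(w-o["tcp_pos"])<.12: print(n,t,d["p"],w.round(4),proj(p,w)[0].round())
```

```text
[0.66596135 0.02613126 0.14025327] [ 1.2 -0.1 -3.7] [0.1  0.31 0.02] 0.27921199650715367
scene valve_outlet 0.97 [0.7155 0.0152 0.115 ] [230. 262.]
scene valve 0.91 [0.6876 0.0188 0.0674] [241. 267.]
scene valve_top 0.64 [0.6668 0.0303 0.1613] [248. 249.]
```

View pics/s8.png

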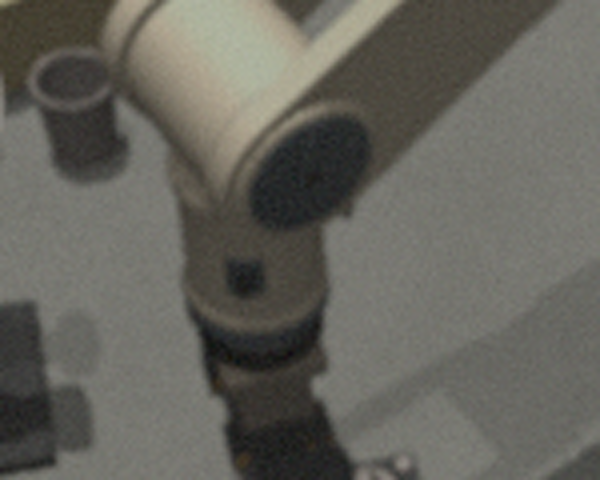

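```bash
cat > vfit.py <<'E'
from h import *
from scipy.optimize import least_squares
def Rm(yaw,t,roll=0):
    cy,sy,ct,st=np.cos(yaw),np.sin(yaw),np.cos(t),np.sin(t)
    R=np.array([[cy*ct,-sy,-cy*st],[sy*ct,cy,-sy*st],[st,0,ct]])
    cr,sr=np.cos(roll),np.sin(roll)
    return R@np.array([[1,0,0],[0,cr,-sr],[0,sr,cr]])
def box(L,c,h):
    d=abs(L-c)-h; return np.minimum(d.max(1),0)+np.linalg.norm(np.maximum(d,0),axis=1)
def cyl(a,r,lo,hi,v):
    d=np.stack([np.maximum(lo-a,a-hi),r-v],1); return np.minimum(d.max(1),0)+np.linalg.norm(np.maximum(d,0),axis=1)
def sdf(L):
    return np.minimum.reduce([box(L,np.array([0,0,.005]),np.array([.028,.028,.005])),
      box(L,np.array([0,0,.085]),np.array([.015,.013,.013])),
      cyl(L[:,2],np.hypot(L[:,0],L[:,1]),0,.072,.018),
      cyl(L[:,0],np.hypot(L[:,1],L[:,2]-.040),0,.045,.0155)])
def fit(ps,tcp,yaw,t0,verbose=True,zfloor=.03,fitroll=False,margin=.004,keep=.012):
    Q=[]
    for p in ps:
        C=cloud(p); r=p["range_z"]
        m=(r>0)&(np.linalg.norm(C-(tcp+np.array([.01,0,-.035])),axis=-1)<.09)&(C[...,2]<tcp[2]-margin)&(C[...,2]>zfloor)
        Q.append(C[m])
    w=[len(q) for q in Q]; Q=np.concatenate(Q)
    o0=tcp-Rm(yaw,t0)@np.array([0,0,.077])
    x=np.r_[o0,yaw,t0,0.]
    if not fitroll: pass
    for it in range(4):
        L=(Q-x[:3])@Rm(*x[3:6]); k=abs(sdf(L))<(keep if it else .02)
        S=Q[k]
        f=lambda v:np.r_[sdf((S-v[:3])@Rm(*v[3:6]))*1e3, (v[3]-yaw)/np.radians(1.0), v[5]/np.radians(.7)]
        s=least_squares(f,x,loss="soft_l1",f_scale=1.5,x_scale=[.01,.01,.01,.1,.1,.1]); x=s.x
    if verbose: print("pts",w,k.sum(),"res",np.median(abs(f(x)[:-2])).round(2),"mm o",x[:3].round(4),"yaw,tilt,roll",np.degrees(x[3:]).round(2),"mouth",(x[:3]+Rm(*x[3:6])@[.045,0,.04]).round(4))
    return x
E
python3 - <<'E'
from vfit import *
import pickle
S,T=[pickle.load(open(n+"8.pkl","rb")) for n in("scene","top")]
tcp=np.array([.666,.0261,.1403])
for t0 in(0,10,18):
    fit([S],tcp,np.radians(-14.7),np.radians(t0)); 
fit([T],tcp,np.radians(-14.7),np.radians(15)); fit([S,T],tcp,np.radians(-14.7),np.radians(15))
save(S,"s8b.png",(180,200,330,320),4)
E
```

```text
pts [458] 398 res 1.07 mm o [0.6869 0.0198 0.0653] yaw,tilt,roll [-14.57  12.38   2.17] mouth [0.7207 0.0095 0.114 ]
pts [458] 398 res 1.07 mm o [0.6869 0.0198 0.0653] yaw,tilt,roll [-14.57  12.38   2.17] mouth [0.7207 0.0095 0.114 ]
pts [458] 398 res 1.07 mm o [0.6869 0.0198 0.0653] yaw,tilt,roll [-14.57  12.38   2.17] mouth [0.7207 0.0095 0.114 ]
pts [0] 0 res nan mm o [0.6853 0.021  0.0659] yaw,tilt,roll [-14.7  15.    0. ] mouth [0.7173 0.0126 0.1162]
pts [458, 0] 398 res 1.07 mm o [0.6869 0.0198 0.0653] yaw,tilt,roll [-14.57  12.38   2.17] mouth [0.7207 0.0095 0.114 ]
  return _methods._mean(a, axis=axis, dtype=dtype,
  ret = ret.dtype.type(ret / rcount)
```

View pics/s8b.png

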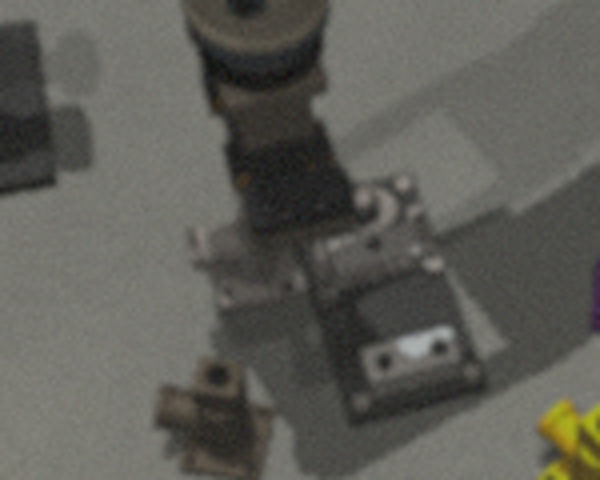

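Run:
```python
from vfit import *
import pickle
S=pickle.load(open("scene6.pkl","rb"))
for zf in (.05,.07,.09):
  for t0 in (0,8): fit([S],np.array([.6036,.0809,.1647]),np.radians(-14.7),np.radians(t0),zfloor=zf)
S=pickle.load(open("scene8.pkl","rb"))
for zf in (.03,.05): fit([S],np.array([.666,.0261,.1403]),np.radians(-14.7),np.radians(8),zfloor=zf,keep=.006)
```

```text
pts [395] 395 res 0.9 mm o [0.6034 0.0787 0.0876] yaw,tilt,roll [-15.58  -0.29   1.21] mouth [0.6467 0.0658 0.1273]
pts [395] 395 res 0.9 mm o [0.6034 0.0787 0.0876] yaw,tilt,roll [-15.58  -0.29   1.21] mouth [0.6467 0.0658 0.1273]
pts [395] 395 res 0.9 mm o [0.6034 0.0787 0.0876] yaw,tilt,roll [-15.58  -0.29   1.21] mouth [0.6467 0.0658 0.1273]
pts [395] 395 res 0.9 mm o [0.6034 0.0787 0.0876] yaw,tilt,roll [-15.58  -0.29   1.21] mouth [0.6467 0.0658 0.1273]
pts [391] 391 res 0.9 mm o [0.6034 0.0787 0.0876] yaw,tilt,roll [-15.51  -0.3    1.27] mouth [0.6468 0.0658 0.1273]
pts [391] 391 res 0.9 mm o [0.6034 0.0787 0.0876] yaw,tilt,roll [-15.51  -0.3    1.27] mouth [0.6468 0.0658 0.1273]
pts [458] 397 res 1.06 mm o [0.6869 0.0198 0.0653] yaw,tilt,roll [-14.64  12.35   2.2 ] mouth [0.7207 0.0094 0.1139]
pts [405] 397 res 1.06 mm o [0.6869 0.0198 0.0653] yaw,tilt,roll [-14.64  12.35   2.2 ] mouth [0.7207 0.0094 0.1139]
```

Request:
drive_tool([
  {"travel": [0,0,-0.01],"roll": 0},
  {"travel": [0,0,-0.018],"roll": 0},
  {"travel": [0,0,-0.016],"roll": 0},
  {"travel": [0,0,-0.008],"roll": 0},
  {"travel": [0,0,-0.003],"roll": 0},
])

```text
time: 15.2
tcp_pos: [0.664, 0.026, 0.081]
eef_rot: [179.9, 0.2, -14.7]
force: [0.1, -0.1, -4.3]
grip_width: 0.276
```

Request:
drive_tool([
  {"travel": [-0.004,0.001,0],"roll": 0},
  {"travel": [-0.004,0.001,0],"roll": 0},
  {"travel": [-0.004,0.001,0],"roll": 0},
  {"travel": [-0.003,0.0008,0],"roll": 0},
  {"travel": [0,0,0],"roll": 0},
])

```text
time: 15.62
tcp_pos: [0.6511, 0.0299, 0.0846]
eef_rot: [-180.0, -0.1, -14.7]
force: [2.0, -0.5, -4.9]
grip_width: 0.28
```

Request:
drive_tool([
  {"travel": [-0.002,0.0005,0],"roll": 0},
  {"travel": [-0.002,0.0005,0],"roll": 0},
  {"travel": [-0.0008,0.0002,0],"roll": 0},
  {"travel": [0,0,0],"roll": 0},
  {"travel": [0,0,0],"roll": 0},
])

```text
time: 16.03
tcp_pos: [0.6477, 0.0308, 0.0848]
eef_rot: [-180.0, -0.2, -14.7]
force: [4.6, -1.9, -2.5]
grip_width: 0.28
```

Request:
drive_tool([
  {"travel": [0.005,-0.0013,0.0],"roll": 0},
  {"travel": [0.012,-0.003,0.005],"roll": 0},
  {"travel": [0.0,0,0.02],"roll": 0},
  {"travel": [0,0,0.02],"roll": 0},
  {"travel": [0,0,0.01],"roll": 0},
])

```text
time: 16.45
tcp_pos: [0.6634, 0.0268, 0.1405]
eef_rot: [-180.0, -0.0, -14.7]
force: [-0.0, -0.0, -3.1]
grip_width: 0.281
```

Run:
```python
from vfit import *
import pickle
p=read_camera("scene"); o=get_obs(); tcp=o["tcp_pos"]; print(tcp,o["eef_rot"],o["force"].round(1))
fit([p],tcp,np.radians(-14.7),np.radians(12)); pickle.dump(p,open("scene9.pkl","wb"))
for t in("valve_outlet","valve","valve_top"):
    for d in tip_of(t,p)[:5]:
        w=c2w(p,d["position"])
        if np.linalg.norm(w-o["tcp_pos"])<.12: print(t,d["p"],w.round(4))
```

```text
[0.66428162 0.0268967  0.14198079] [-179.93127042   -0.18250977  -14.68125606] [ 0.2  0.5 -3.2]
pts [462] 408 res 1.02 mm o [0.6875 0.0195 0.0664] yaw,tilt,roll [-15.64  14.62   1.97] mouth [0.7194 0.0092 0.1164]
valve_outlet 0.64 [0.7177 0.0142 0.1172]
valve_top 0.7 [0.6636 0.0295 0.162 ]
```

Request:
drive_tool([
  {"travel": [-0.003,-0.003,0.004],"roll": -0.005},
  {"travel": [-0.005,-0.008,0.008],"roll": -0.005},
  {"travel": [-0.007,-0.013,0.01],"roll": -0.005},
  {"travel": [-0.007,-0.015,0.011],"roll": -0.005},
  {"travel": [-0.007,-0.015,0.011],"roll": -0.005},
])

```text
time: 17.07
tcp_pos: [0.6328, -0.029, 0.1838]
eef_rot: [180.0, 0.0, -16.1]
force: [0.4, 0.5, -3.6]
grip_width: 0.28
```

Request:
drive_tool([
  {"travel": [-0.008,-0.015,0.011],"roll": -0.005},
  {"travel": [-0.008,-0.015,0.011],"roll": -0.005},
  {"travel": [-0.008,-0.015,0.011],"roll": -0.005},
  {"travel": [-0.008,-0.015,0.01],"roll": -0.005},
  {"travel": [-0.008,-0.015,0.01],"roll": -0.005},
])

```text
time: 17.48
tcp_pos: [0.5926, -0.1044, 0.2374]
eef_rot: [180.0, -0.1, -17.6]
force: [0.4, 0.6, -4.0]
grip_width: 0.28
```

Request:
drive_tool([
  {"travel": [-0.008,-0.015,0.01],"roll": -0.005},
  {"travel": [-0.008,-0.015,0.01],"roll": -0.005},
  {"travel": [-0.008,-0.014,0.01],"roll": -0.005},
  {"travel": [-0.006,-0.01,0.008],"roll": -0.005},
  {"travel": [-0.003,-0.005,0.004],"roll": -0.005},
])

```text
time: 17.9
tcp_pos: [0.5598, -0.1635, 0.2797]
eef_rot: [180.0, -0.1, -19.1]
force: [0.2, -0.5, -4.3]
grip_width: 0.28
```

Request:
drive_tool([
  {"travel": [0,0,0],"roll": 0},
  {"travel": [0,0,0],"roll": 0},
  {"travel": [0,0,0],"roll": 0},
  {"travel": [0,0,0],"roll": 0},
  {"travel": [0,0,0],"roll": 0},
])

```text
time: 18.32
tcp_pos: [0.5608, -0.1606, 0.2769]
eef_rot: [-180.0, 0.1, -18.9]
force: [0.3, -0.3, -5.3]
grip_width: 0.278
```

Run:
```python
from vfit import *
import pickle
S=read_camera("scene"); T=read_camera("top"); o=get_obs(); tcp=o["tcp_pos"]; print(tcp,o["eef_rot"],o["force"].round(1),o["grip_width"])
y=np.radians(o["eef_rot"][2])
fit([S],tcp,y,np.radians(14),zfloor=.1);fit([T],tcp,y,np.radians(14),zfloor=.1);fit([S,T],tcp,y,np.radians(14),zfloor=.1)
pickle.dump(S,open("scene10.pkl","wb"));pickle.dump(T,open("top10.pkl","wb"))
save(S,"s10.png",(110,110,300,250),4);save(T,"t10.png",(270,60,460,200),4)
for n,p in(("S",S),("T",T)):
  for t in("valve_outlet","valve","valve_top","inspect_cam"):
    for d in tip_of(t,p)[:5]:
        w=c2w(p,d["position"])
        if np.linalg.norm(w-o["tcp_pos"])<.2: print(n,t,d["p"],w.round(4))
```

```text
[ 0.56086267 -0.16071122  0.27710213] [-1.79999806e+02  4.38794556e-02 -1.89289575e+01] [-0.9 -0.1 -3.5] 0.27751459494233954
pts [476] 476 res 1.09 mm o [ 0.5841 -0.1699  0.2037] yaw,tilt,roll [-20.27  14.56   1.56] mouth [ 0.6152 -0.1825  0.2537]
pts [21] 21 res 0.87 mm o [ 0.559  -0.1555  0.1974] yaw,tilt,roll [-18.97  13.04   0.07] mouth [ 0.5919 -0.1668  0.2465]
pts [476, 21] 497 res 1.12 mm o [ 0.5839 -0.1699  0.2038] yaw,tilt,roll [-20.17  14.35   1.35] mouth [ 0.6152 -0.1824  0.2537]
S valve 0.82 [ 0.5828 -0.1701  0.2067]
S valve_top 0.73 [ 0.5601 -0.1572  0.3009]
S inspect_cam 0.61 [ 0.7174 -0.2299  0.2901]
T valve 0.47 [ 0.5806 -0.1658  0.2021]
T valve_top 0.62 [ 0.5614 -0.1552  0.2991]
```

View pics/s10.png

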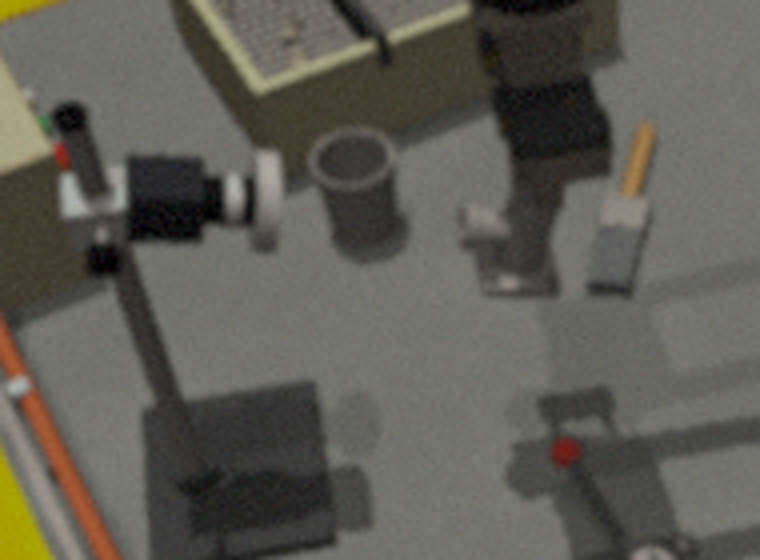

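View pics/t10.png

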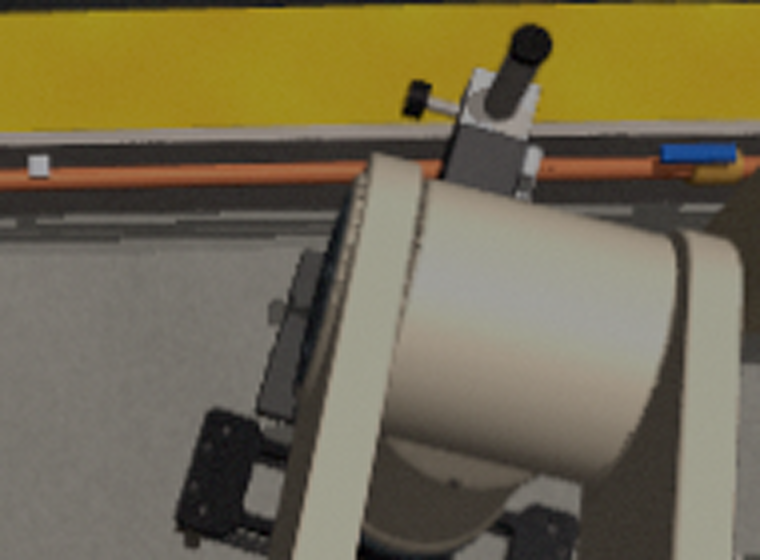

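```bash
cat > cfit.py <<'E'
from vfit import *
import pickle
fr=[pickle.load(open(f,"rb")) for f in("scene1.pkl","scene4.pkl","scene8.pkl","scene10.pkl")]
tp=[pickle.load(open("top1.pkl","rb")),pickle.load(open("top4.pkl","rb"))]
def pts(p):
    C=cloud(p); r=p["range_z"]
    m=(r>0)&(C[...,2]>0.25)&(C[...,2]<0.36)&(C[...,0]>.70)&(C[...,0]<.83)&(C[...,1]<-.17)&(C[...,1]>-.30)
    return C[m]
def run(ps,name):
    Q=np.concatenate([pts(p) for p in ps])
    x=np.r_[.7225,-.230,.2888,np.radians(-19),np.radians(15.3),.018,.052]
    def model(L,v):
        return np.minimum.reduce([box(L,np.array([(.098+v[6])/2,0,0]),np.array([(.098-v[6])/2,.021,.021])),
            cyl(L[:,0],np.hypot(L[:,1],L[:,2]),0,v[5],.034),cyl(L[:,0],np.hypot(L[:,1],L[:,2]),0,.06,.0165)])
    for it in range(5):
        L=(Q-x[:3])@Rm(x[3],x[4]); k=(abs(model(L,x))<.006)&(L[:,0]<.094); S=Q[k]
        s=least_squares(lambda v:1e3*model((S-v[:3])@Rm(v[3],v[4]),v),x,loss="soft_l1",f_scale=1,x_scale=[.01]*3+[.1]*2+[.01]*2); x=s.x
    ax=Rm(x[3],x[4])[:,0]
    print(name,k.sum(),len(Q),x[:3].round(4),np.degrees(x[3:5]).round(2),x[5:].round(4),"focus",(x[:3]-.12*ax).round(4))
for i,p in enumerate(fr): run([p],i)
run(fr,"scene"); run(tp,"top"); run(fr[:3]+tp,"both")
for p,n in((fr[0],"s"),(fr[1],"s"),(tp[0],"t"),(tp[1],"t")):
    C=cloud(p); r=p["range_z"]; I=p["image"].astype(int).sum(2)
    m=(r>0)&(C[...,2]>.009)&(C[...,2]<.020)&(abs(C[...,0]-.8)<.12)&(abs(C[...,1]+.25)<.12)
    k,l=cv2.connectedComponents(m.astype(np.uint8)); lab=np.argmax([(l==i).sum() if i else 0 for i in range(k)])
    q=(C[l==lab][:,:2]*1000).astype(np.float32); print(n,len(q),cv2.minAreaRect(q))
E
python3 cfit.py
```

```text
0 769 951 [ 0.7251 -0.2311  0.2905] [-18.63  14.63] [0.0129 0.0471] focus [ 0.615  -0.194   0.2601]
1 768 951 [ 0.7253 -0.2307  0.2908] [-19.07  14.43] [0.0127 0.0465] focus [ 0.6154 -0.1927  0.2609]
2 764 948 [ 0.7252 -0.2309  0.2907] [-18.65  14.71] [0.0127 0.0468] focus [ 0.6153 -0.1938  0.2603]
3 767 950 [ 0.7251 -0.2307  0.2907] [-18.99  14.41] [0.0129 0.0463] focus [ 0.6152 -0.1928  0.2609]
scene 3069 3800 [ 0.7251 -0.2308  0.2907] [-18.81  14.56] [0.0129 0.0468] focus [ 0.6152 -0.1934  0.2605]
top 1957 2393 [ 0.7248 -0.2281  0.2906] [-19.8   14.75] [0.0134 0.0471] focus [ 0.6156 -0.1888  0.2601]
both 4239 5243 [ 0.7245 -0.2295  0.2904] [-19.59  14.77] [0.0137 0.0472] focus [ 0.6152 -0.1906  0.2598]
s 1644 ((800.003662109375, -256.665283203125), (164.11691284179688, 138.91529846191406), 71.17395782470703)
s 1626 ((799.8988647460938, -256.142578125), (165.78863525390625, 138.9405517578125), 70.99171447753906)
t 1926 ((799.5410766601562, -254.1541748046875), (161.7504119873047, 140.6351776123047), 71.84532165527344)
t 1923 ((799.6618041992188, -254.41465759277344), (161.7982177734375, 140.68402099609375), 71.6745376586914)
```

```bash
cat >> cfit.py <<'E'
print("front")
for p,n in((fr[0],"s"),(tp[0],"t"),(tp[1],"t")):
    Q=pts(p); C=cloud(p); r=p["range_z"]
    m=(r>0)&(C[...,2]>0.24)&(C[...,2]<0.36)&(C[...,0]>.69)&(C[...,0]<.83)&(C[...,1]<-.17)&(C[...,1]>-.30); Q=C[m]
    L=(Q-[.7225,-.2295,.290])@Rm(np.radians(-19),np.radians(14.7)); rr=np.hypot(L[:,1],L[:,2]); a=L[:,0]
    for lo,hi in((0,.012),(.012,.02),(.02,.03)):
        k=(rr>lo)&(rr<hi)&(a<.008); print(n,lo,k.sum(),np.percentile(a[k],[10,50,90]).round(4) if k.any() else "")
    k=(rr>.0325)&(rr<.037); print(" ring x",np.percentile(a[k],[2,10,50,90,98]).round(4),k.sum())
E
python3 cfit.py | sed -n '/front/,$p'
```

```text
front
s 0 0 
s 0.012 0 
s 0.02 4 [0.0038 0.0043 0.0067]
 ring x [0.0023 0.0029 0.0095 0.1057 0.1231] 83
t 0 17 [-0.0006  0.0001  0.0006]
t 0.012 33 [0.0007 0.0017 0.0023]
t 0.02 62 [0.0014 0.0021 0.0027]
 ring x [0.0021 0.0029 0.0092 0.0157 0.1165] 153
t 0 18 [-0.0003  0.0001  0.0008]
t 0.012 32 [0.0008 0.0018 0.0024]
t 0.02 60 [0.0014 0.0019 0.0026]
 ring x [0.0015 0.0029 0.0095 0.0156 0.1161] 143
```

Request:
drive_tool([
  {"travel": [-0.0007,-0.004,0.002],"roll": 0},
  {"travel": [-0.0005,-0.004,0.0025],"roll": 0},
  {"travel": [-0.0005,-0.0032,0.002],"roll": 0},
  {"travel": [0,0,0],"roll": 0},
  {"travel": [0,0,0],"roll": 0},
])

```text
time: 19.23
tcp_pos: [0.5591, -0.1728, 0.2844]
eef_rot: [-180.0, -0.0, -19.0]
force: [0.2, 0.7, -4.6]
grip_width: 0.277
```

Request:
drive_tool([
  {"travel": [0,0,0],"roll": 0},
  {"travel": [0,0,0],"roll": 0},
  {"travel": [0,0,0],"roll": 0},
  {"travel": [0,0,0],"roll": 0},
  {"travel": [0,0,0],"roll": 0},
])

```text
time: 19.65
tcp_pos: [0.5591, -0.1723, 0.2841]
eef_rot: [-180.0, 0.0, -19.0]
force: [0.1, -0.4, -4.0]
grip_width: 0.279
```

Run:
```python
from vfit import *
import pickle
a=[]
for i in range(3):
    S=read_camera("scene"); o=get_obs(); tcp=o["tcp_pos"]
    print(o["time"],tcp.round(4),o["eef_rot"].round(2),o["force"].round(1),o["grip_width"])
    x=fit([S],tcp,np.radians(o["eef_rot"][2]),np.radians(14),zfloor=.1)
pickle.dump(S,open("scene11.pkl","wb")); save(S,"s11.png",(110,100,400,310),2.7)
```

```text
19.7 [ 0.5591 -0.1724  0.284 ] [180.     0.   -18.97] [ 0.5  0.5 -5.8] 0.27872048796246124
pts [486] 486 res 0.98 mm o [ 0.5824 -0.1822  0.2108] yaw,tilt,roll [-20.91  14.53   0.84] mouth [ 0.6135 -0.1947  0.2608]
19.75 [ 0.5591 -0.1724  0.2841] [-180.      0.    -18.97] [ 0.5  0.1 -3.5] 0.2833591033285001
pts [482] 482 res 0.93 mm o [ 0.5826 -0.1819  0.2109] yaw,tilt,roll [-20.37  14.44   1.13] mouth [ 0.6138 -0.1944  0.2608]
19.8 [ 0.559  -0.1724  0.284 ] [-1.800e+02  1.000e-02 -1.897e+01] [-1.   0.4 -5.1] 0.2826249630873524
pts [482] 482 res 0.98 mm o [ 0.5823 -0.182   0.211 ] yaw,tilt,roll [-20.36  14.34   1.27] mouth [ 0.6136 -0.1945  0.2609]
```

View pics/s11.png

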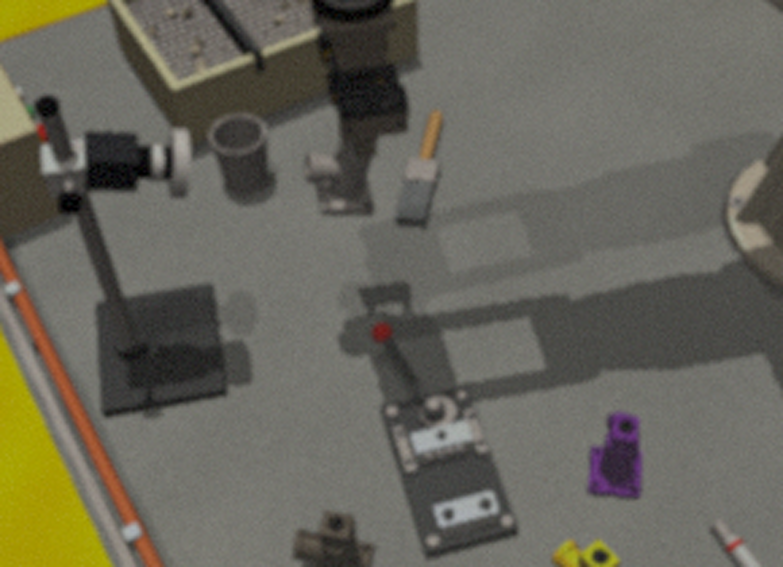

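Run:
```python
from vfit import *
import pickle
p=pickle.load(open("scene11.pkl","rb")); q=pickle.load(open("scene1.pkl","rb"))
R=[]
for P,c in((q,(.475,.035)),(p,(.583,-.1))):
    C=cloud(P); I=P["image"].astype(int); r=P["range_z"]
    m=(I[...,0]>100)&(I[...,1]<75)&(I[...,2]<75)&(r>0)&(abs(C[...,0]-c[0])<.04)&(abs(C[...,1]-c[1])<.04)
    S=C[m]; f=lambda v:np.linalg.norm(S-np.r_[v,.056],axis=1)-.012
    s=least_squares(f,np.array(c),loss="soft_l1",f_scale=.001); print(m.sum(),s.x.round(4)); R.append(s.x)
piv=np.array([.583,.0055])
a=[np.arctan2(*(r-piv)[::-1]) for r in R]; print("angles",np.degrees(a),"diff rad",(a[1]-a[0])%(2*np.pi),[np.linalg.norm(r-piv) for r in R])
```

```text
36 [0.4751 0.0286]
14 [ 0.5837 -0.1019]
angles [167.92295952 -89.64576565] diff rad 1.7877630027620928 [np.float64(0.11035745487508762), np.float64(0.10740899336503026)]
```

Run:
```python
from h import *
print(finish_job()); o=get_obs(); print(o["time"],o["tcp_pos"],o["grip_width"],o["force"].round(1))
```

```text
the job is handed in; nothing more can be done
None
the job is handed in; nothing more can be done
```

I opened the lever, lifted the polished valve out of the clamp and handed the job in at about 20 s with the valve held in front of the inspection camera. No verdict came back.

**What I did**
- **Lever:** I pushed it counter-clockwise to its end stop. The resisting force rose from about 4 N to about 12 N there.
- **Lift:** I gripped the wrench block across y and lifted the valve straight out.
- **Tilt:** The interface cannot tilt the tool. I pressed the flange sideways against the fixed base plate (about 5 N), which pivoted the valve in the gripper to the camera's downward angle. Then I carried it to the camera.

**Last checks**

| Check | Measured | Wanted |
|---|---|---|
| Mouth against focus point (scene camera) | about 1 mm off, 1 mm of it high | 0 |
| Valve tilt | 14.4° | 14.6–14.8° (camera as fitted) |
| Tool yaw | -19.0° | -18.8° to -19.6° (camera as fitted) |
| Gripper opening on the block | 26 mm | 26 mm |

The pose was steady over the last three readings, with only the valve's weight on the wrist. The last scene picture shows the clamp empty, and the things visible near the path look unmoved.

**Where checks disagreed**
- The valve's own fitted yaw read -20.4° to -20.9°, 1.4–1.9° beyond the tool's. I took this as camera bias.
- Its fitted sideways lean read about 1°. A similar lean showed before the pivot, so I took that as bias too.
- The final lever angle from the knob came out at 1.79 rad instead of 1.83, which is within the measuring error. I relied on the end-stop force and the finger position, which gave about 1.85.
- In the final pose the top camera's view of the valve was blocked by the arm, so the mouth position rests on the scene camera and the arm's own readings.

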